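Hang a wet dragon pearl on the drying rail

TASK

The blue-and-white dragon pearl has just been painted: lift it out of its block by the black grip of its roller hanger, lower it by feel until its wheels stand on the upper end of the sloped drying rail (set down while held, not dropped), push it downhill through the orange spring gate until the gate has closed behind it, and let go so that it rolls by itself down to the stop. The paint is wet, so nothing may touch the pearl; the rail is light, so feel your way and never press hard on it or on the gate. Leave the unpainted pearl and the bowls and jar where they are.

Things in the scene. Friction and masses are not known exactly. Their poses are not given: they have to be found in the camera images.
- pearl: Freshly painted blue ball with white stripes, dia 64, wet, under its roller hanger; 0.2 to 0.3 kg, standing upright in block_a. Origin: underside of its wooden foot (dia 36). z up; x = nose end, which must run downhill; y = strap side. Heights in mm: ball centre 54, under-rail arm's top 106, wheel line (treads' underside) 176, grip centre 242, top 257.
- pearl_grip (a point): Centre of the hanger's black grip block, straight above wheels and ball: 24 mm along x, 14 along y, 32 high. The neck right under the block (down to 45 mm above the wheel line) is 24 x 24 mm; lower comes a gap for the keeper strip, with only the strap at y +12 to +16 mm passing it.
- pearl_truck (a point): Wheel line point, midway between the hanger's two grooved wheels, level with their treads' underside; 66 mm under the grip point. Wheels at x +-26 mm, tread dia 20, flanges dia 30; the groove is 11 mm wide at the tread, 17 at the rims. Sloped grey cover over them, 94 mm long. The C is open to -y; free height between flanges and under-rail arm 65 mm.
- pearl_wheel0: The pearl hanger's front (nose) wheel, white plastic, free running, dia 30 over the flanges. Origin: its centre, 10 mm above the wheel line.
- pearl_wheel1: The pearl hanger's rear wheel, the same.
- pearl_ball: The wet ball itself, dia 64 mm. Origin as pearl: its centre is 54 mm above it.
- primed: The other pearl, cream white primer, dry, on an identical hanger in a like block: leave it. Same frame and sizes as the blue one.
- block_a: Fixed wooden block 100 x 100 x 30 mm in which the blue pearl stands: round recess dia 40, 12 mm deep, in its top. Origin: centre of the underside.
- stand: Drying rail's stand, fixed. Origin under the rail's middle; x = level direction of downhill, y = loading side, z up. Rail: steel bar on edge, 8 mm thick, 24 deep, over y = 0 from x -0.21 to 0.21, carried from the y < 0 side by a profile beside it (y -26 to -50 mm, below the bar's top) and posts (y under -52 mm). A light rail: over about 15 N on it is too hard.
- load (a point): On the stand, x = -0.123, y = 0: the place to set the wheel line point on the rail (+-15 mm along x), 335 mm from the stop. Height here 238 mm, only the middle of what the rail may have: its slope is set by hand, 0.07 to 0.16 rad, not measured, so the bar's top here is 223 to 254 mm up and must be felt. A 12 mm lug ends the rail 75 mm uphill.
- stop (a point): On the stand, x = 0.21: where the bar's top meets the rubber stop, 200 mm above the table at every slope. A hanger at the stop has its wheel line point about 48 mm uphill of it. From 25 mm below the gate to here a keeper strip over the wheels (34 to 37 mm above the bar, y -28 to 4 mm) bars putting on or lifting off; it passes under the hanger's neck.
- gate (a joint): Orange spring flap at stand x = -0.05, hinged 38 mm over the bar, one way. 0 = shut, about 1.2 rad while it rides on the hanger's cover; it snaps back to 0 when the tail is past, wheel line point 50 to 65 mm downhill of it. Pushing through takes 2 to 5 N; let go too early, the hanger stays under it. Past it the hanger rolls off by itself, at up to 0.4 m/s. Gate bracket's top: 41 mm over the bar.
- bowl_yellow: Empty yellow plastic paint bowl, dia 110, 45 mm high; leave it.
- bowl_green: Empty green plastic paint bowl, dia 110, 45 mm high; leave it.
- bowl_red: Empty red plastic paint bowl, dia 100, 42 mm high; leave it.
- jar: Glass jar with white lid, dia 64, 85 mm high; leave it.

How it is judged:
By the outcome, as a careful person would: the job done as asked, in the order asked, and still so for the second after the job is handed in, with the robot touching nothing.
It also fails if it takes over 67 s, if anything falls off the work surface, if the arm or the gripper's body presses on something with over 40 N, if the wrist force passes 120 N, or if a joint passes its speed limit or range.

ROBOT

A 7-joint arm with a two-finger parallel gripper is mounted at the origin on the work surface. World frame = base frame: x ahead of the robot, y to its left, z up, the work surface at z = 0. Lengths are in m, angles in rad, forces in N, time in s.
With the tool pointing down it reaches from about 0.4 to 0.85 m from the base axis. Payload 10.4 kg.
Tool frame: the origin (TCP) lies where the fingers leave the gripper's body, on its centre line; the fingertips stand 73 mm ahead of it and the grasp point (between the pads) lies 54 mm ahead of it; z points along the fingers, y is the direction in which the jaws open and shut (so a half turn about z gives the same grasp; the last joint's range is limited). The gripper opens to 85 mm and grips with 20 to 120 N. Pads are 22 mm wide; open, the fingers measure 114 mm over their backs; the gripper's body (76 mm by 85 mm) begins 54 mm behind the grasp point. The pads swing forward as they close: fully open they stand 13 mm farther back than shut.
Start: joints at [1.135, 0.332, -0.065, 1.46, 0.022, 1.35, -0.088], TCP at [0.251, -0.573, 0.304] pointing down, gripper open.
Joint ranges: [-2.6, 2.6], [-0.5, 2.12], [-1.47, 1.34], [0.16, 2.42], [-1.27, 4.41], [0.06, 2.06], [-2.6, 2.6]. Speed limits (rad/s): [2.22, 2.22, 2.79, 2.79, 3.14, 3.14, 3.14].

INTERFACE

Orientations are given as a unit quaternion [x, y, z, w].
In Python, from workcell import get_obs, camera, camera_model, hand_in gives the robot as it stands.
- The arm moves only by the shell command python3 -m crank 'ROWS' [FORCE]. ROWS is text: rows parted by semicolons, each of 7 numbers parted by spaces: the shift along the tool's x, y, z in units of 40 mm (1.0 is 40 mm), then the turn, a rotation vector about the tool's x, y, z in units of 8 degrees (1.0 is 8 degrees), then the finger opening in mm, from 0 to 85.4. In form: x y z ax ay az jaw; .... A call has exactly 10 rows; each row shifts and turns the pose as measured when the row begins, along the tool's axes as they then stand; what a row does not reach is not made up. A row lasts 1/10 s, in which the tool goes at most 50 mm and 8.59 degrees, less where a joint would pass 70% of its speed; a pose out of reach is approached as far as the arm can. A call is refused whole if a number of a shift passes 1 or a number of a turn 1, either way. A call with a gripper value outside its range is refused whole. The fingers move at their own pace and stop on an object; FORCE is the grip in N (left out, the last holds). Time passes only in rows, so rows that do not move let the fingers close, or fill a call up. It gives the time, the measured TCP pose, the force and the opening at its end, in the units of the state.
- get_obs(): the state, without advancing time (a new reading comes with each control period).
- camera(name): name is "scene" or "top" or "wrist"; returns (picture, depth): 384x512x3 uint8, red, green, blue; 384x512 float32, m along the optical axis (not along the pixel's ray), 0 where there is no reading.
- camera_model(name): a dict with "fx", "fy", "cx", "cy" (pixels), "position" and "rotation" of the camera in the world; the wrist camera has in their place "hand_eye" (4x4, takes a point from camera to tool coordinates, whose origin is the TCP and whose axes are the flange's). Camera axes: x right, y up, looking along -z (the intrinsics and any distortion apply to the point x, -y, -z); pixel columns grow to the right and rows downward; lengths in m; the calibration is good to about 2 mm. A picture is of the moment at which its call begins: read the wrist's pose just before it. camera_model takes no time and is no camera call.
- hand_in(): hands the job in, once; it reports no verdict.
The state is a dict: "clock": time; "joint_pos": joint angles; "joint_velocities": joint speeds; "tau": joint torques, N m; "position": TCP position; "ee_rot": TCP orientation; "ft_force": force on the tool from outside, world axes, zero at the start; "torque": the same for the moment, N m; "grip_width": opening from 0.0 (shut) to 1.0 (fully open).
Only numpy, scipy, OpenCV 4.12 (cv2) and the standard library are available. Lean on these libraries where they do the work, as an engineer would, in place of code of your own. Each camera call takes 0.05 s, during which the arm holds its last target.

## Working session

There is one attempt and no reset: what is moved stays moved. The work goes in short steps, Python scripts to look and compute and a shell command to move; the robot and the scene stay as the last step left them, time stands still between calls to the robot, and variables do not carry over. Pictures are saved under pics/ and viewed, and the job is handed in when it is done.

```bash
ls; mkdir -p pics; python3 - <<'E'
from workcell import *
import cv2,numpy as np
o=get_obs(); print(o)
for n in ("scene","top"):
    p,d=camera(n); cv2.imwrite(f"pics/{n}0.png",p[:,:,::-1]); np.save(f"pics/{n}0.npy",d); np.save(f"pics/{n}0rgb.npy",p)
for n in ("scene","top","wrist"): print(n,camera_model(n))
E
```

```text
pics
{'clock': 0.0, 'joint_pos': array([ 1.13539394,  0.33282669, -0.06471157,  1.46093069,  0.02158553,
        1.34991178, -0.0884878 ]), 'joint_velocities': array([-0.00065267,  0.00026623, -0.00135796, -0.00033115,  0.00055963,
       -0.00073326, -0.00059086]), 'tau': array([-1.95750495e-04, -6.25419259e+01,  4.92670492e-02, -3.91607237e+01,
        1.62912242e-02,  9.58540913e-03, -1.09939151e-04]), 'position': array([ 0.25063497, -0.57224487,  0.30314918]), 'ee_rot': array([ 9.78770381e-01,  2.04958690e-01, -1.64775499e-04, -6.70868762e-04]), 'ft_force': array([-0.13211806,  0.35682943,  0.29078189]), 'torque': array([ 0.03254101, -0.02020545, -0.03766591]), 'grip_width': 0.9985618570225638}
scene {'fx': 375.94790358259655, 'fy': 375.94790358259655, 'cx': 260.2466522021873, 'cy': 189.73536848158236, 'position': array([1.39833954, 0.01841691, 1.14524267]), 'rotation': array([0.24101573, 0.26023444, 0.66863584, 0.6535408 ])}
top {'fx': 449.90963723080284, 'fy': 449.90963723080284, 'cx': 256.55804961528145, 'cy': 191.16347197522467, 'position': array([ 0.3241197 , -0.00399333,  1.57443235]), 'rotation': array([-0.04729698,  0.04584509,  0.70878691, -0.70234061])}
wrist {'fx': 286.1477145795529, 'fy': 286.1477145795529, 'cx': 258.70410356589935, 'cy': 187.39926560464227, 'hand_eye': array([[ 2.17334239e-05,  9.58197992e-01,  2.86105938e-01,
         7.39904482e-02],
       [ 9.99999974e-01,  4.36280451e-05, -2.22077630e-04,
         1.32388320e-04],
       [-2.25276582e-04,  2.86105935e-01, -9.58197967e-01,
        -6.89051943e-02],
       [ 0.00000000e+00,  0.00000000e+00,  0.00000000e+00,
         1.00000000e+00]])}
```

View pics/scene0.png

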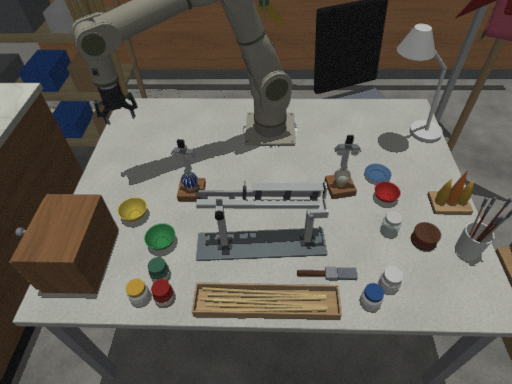

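View pics/top0.png

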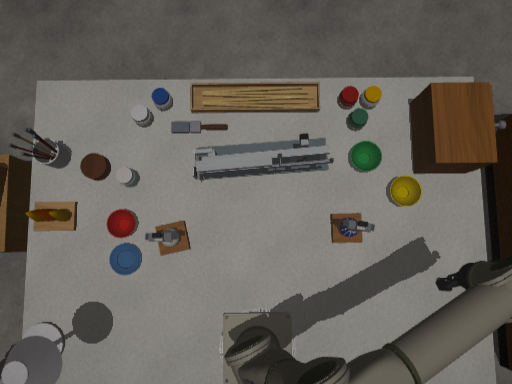

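```bash
python3 - <<'E'
import cv2,numpy as np
t=cv2.imread("pics/top0.png"); s=cv2.imread("pics/scene0.png")
cv2.imwrite("pics/t1.png",cv2.resize(t[125:250,180:380],None,fx=4,fy=4,interpolation=cv2.INTER_CUBIC))
cv2.imwrite("pics/s1.png",cv2.resize(s[125:270,165:365],None,fx=4,fy=4,interpolation=cv2.INTER_CUBIC))
E
```

```text
(no output)
```

View pics/t1.png

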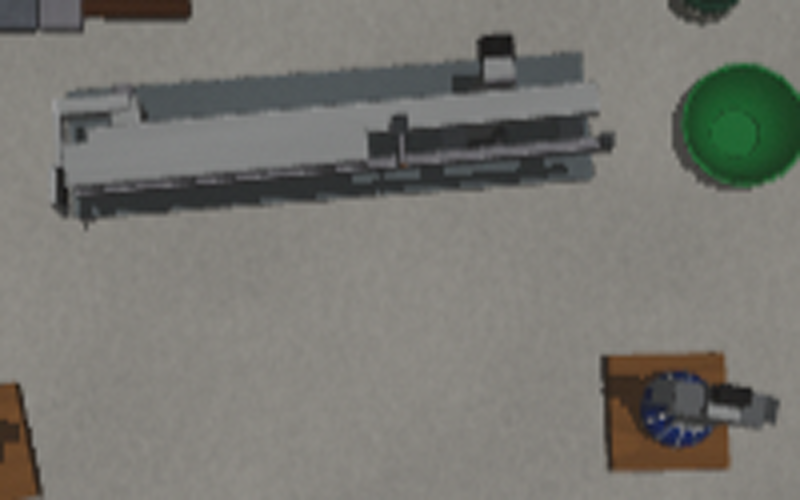

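View pics/s1.png

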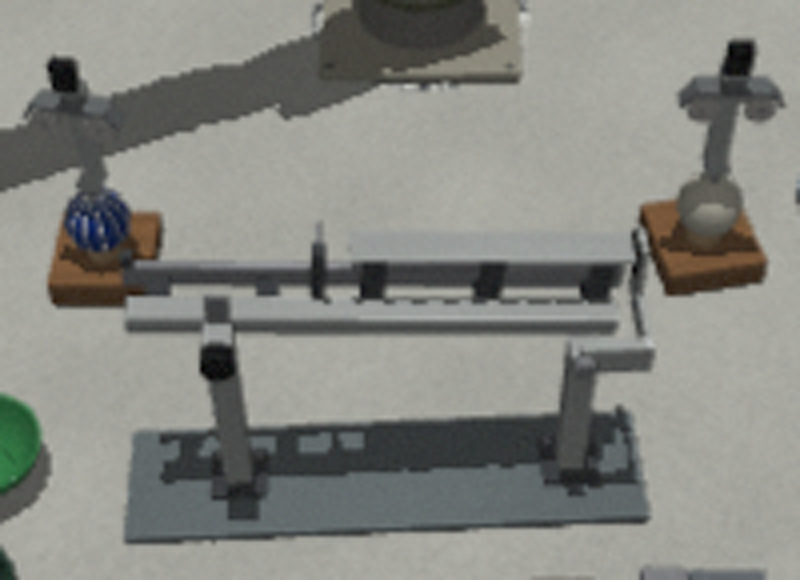

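```bash
cat > h.py <<'E'
import numpy as np, cv2
from scipy.spatial.transform import Rotation as R
from workcell import *
def pose(name,obs=None):
    m=camera_model(name)
    if name=="wrist":
        o=obs or get_obs(); T=np.eye(4); T[:3,:3]=R.from_quat(o["ee_rot"]).as_matrix(); T[:3,3]=o["position"]
        T=T@m["hand_eye"]; return m,T[:3,:3],T[:3,3]
    return m,R.from_quat(m["rotation"]).as_matrix(),m["position"]
def pts(mp,u,v,d):
    m,Rm,p=mp
    u,v,d=map(np.asarray,(u,v,d))
    c=np.stack([(u-m["cx"])/m["fx"]*d,-(v-m["cy"])/m["fy"]*d,-d],-1)
    return c@Rm.T+p
def ray_z(mp,u,v,z):
    a=pts(mp,u,v,1.0); p=mp[2]; k=(z-p[2])/(a-p)[...,2]; return p+k[...,None]*(a-p)
def proj(mp,P):
    m,Rm,p=mp; c=(np.asarray(P)-p)@Rm
    return np.stack([m["cx"]+m["fx"]*c[...,0]/-c[...,2], m["cy"]-m["fy"]*c[...,1]/-c[...,2]],-1)
E
python3 - <<'E'
from h import *
for n in("top","scene"):
    mp=pose(n); d=np.load(f"pics/{n}0.npy"); im=np.load(f"pics/{n}0rgb.npy")
    v,u=np.mgrid[0:384,0:512]; P=pts(mp,u,v,d); np.save(f"pics/{n}P.npy",P)
    print(n,camera_model(n).keys())
    # table plane
    m=(abs(P[...,2])<.02)&(d>0); print(m.sum(),np.median(P[...,2][m]))
P=np.load("pics/topP.npy"); im=np.load("pics/top0rgb.npy")
# region pearl
reg=(P[...,0]>.33)&(P[...,0]<.55)&(P[...,1]>-.42)&(P[...,1]<-.2)
for lo,hi in((.24,.27),(.19,.235),(.1,.19),(.02,.04),(.04,.1)):
    m=reg&(P[...,2]>lo)&(P[...,2]<hi); q=P[m]; print(lo,m.sum(),q.mean(0).round(4) if len(q) else 0,q.min(0).round(3),q.max(0).round(3))
# rail
reg=(P[...,0]>.5)&(P[...,0]<.75)&(P[...,1]>-.3)&(P[...,1]<.25)&(P[...,2]>.15)
vv=np.argwhere(reg)
print(P[reg].min(0),P[reg].max(0))
for y in np.arange(-.24,.24,.03):
    m=reg&(abs(P[...,1]-y)<.003); q=P[m]; q=q[np.argsort(q[:,0])]; print(y.round(2),[(round(a,3),round(b,3)) for a,b in q[:,[0,2]][::2]])
E
```

```text
top dict_keys(['fx', 'fy', 'cx', 'cy', 'position', 'rotation'])
107893 -0.0003769075744819439
scene dict_keys(['fx', 'fy', 'cx', 'cy', 'position', 'rotation'])
75713 0.002217185105108266
0.24 37 [ 0.3943 -0.3055  0.2512] [ 0.382 -0.318  0.24 ] [ 0.409 -0.297  0.27 ]
0.19 192 [ 0.3961 -0.3026  0.2192] [ 0.377 -0.357  0.195] [ 0.415 -0.263  0.233]
0.1 30 [ 0.3841 -0.3045  0.1415] [ 0.379 -0.318  0.103] [ 0.391 -0.294  0.188]
0.02 525 [ 0.3972 -0.3003  0.0288] [ 0.351 -0.361  0.02 ] [ 0.45  -0.258  0.038]
0.04 129 [ 0.3924 -0.2987  0.0857] [ 0.367 -0.333  0.068] [ 0.43  -0.278  0.098]
[ 0.55140572 -0.23424848  0.15134758] [0.68276743 0.19787358 0.26128559]
-0.24 []
-0.21 [(np.float64(0.589), np.float64(0.219)), (np.float64(0.59), np.float64(0.213)), (np.float64(0.593), np.float64(0.231)), (np.float64(0.596), np.float64(0.229)), (np.float64(0.603), np.float64(0.213)), (np.float64(0.604), np.float64(0.22)), (np.float64(0.608), np.float64(0.216)), (np.float64(0.611), np.float64(0.216)), (np.float64(0.613), np.float64(0.224)), (np.float64(0.615), np.float64(0.216)), (np.float64(0.619), np.f
[... 8990 characters left out ...]
oat64(0.218)), (np.float64(0.562), np.float64(0.219)), (np.float64(0.565), np.float64(0.237)), (np.float64(0.567), np.float64(0.239)), (np.float64(0.569), np.float64(0.197)), (np.float64(0.571), np.float64(0.234)), (np.float64(0.574), np.float64(0.236)), (np.float64(0.577), np.float64(0.233)), (np.float64(0.58), np.float64(0.236)), (np.float64(0.585), np.float64(0.242)), (np.float64(0.588), np.float64(0.242)), (np.float64(0.592), np.float64(0.239)), (np.float64(0.595), np.float64(0.237)), (np.float64(0.631), np.float64(0.158)), (np.float64(0.632), np.float64(0.184)), (np.float64(0.635), np.float64(0.186)), (np.float64(0.637), np.float64(0.188)), (np.float64(0.64), np.float64(0.188))]
0.21 []
```

```bash
python3 - <<'E'
from h import *
P=np.load("pics/topP.npy")
x,y,z=P[...,0],P[...,1],P[...,2]
def yaw(a,b): return np.degrees(np.arctan2(b,a))
# keeper plane
k=(x>.565)&(x<.615)&(y>-.035)&(y<.17)&(z>.228)&(z<.265)
q=P[k]; A=np.c_[q[:,1],np.ones(len(q))]; 
c=np.linalg.lstsq(A,q[:,2],rcond=None)[0]
for _ in range(4):
    r=q[:,2]-A@c; g=abs(r)<.005; c=np.linalg.lstsq(A[g],q[g,2],rcond=None)[0]
print("keeper z=a*y+b",c,g.sum(), "ymin/max",q[:,1].min(),q[:,1].max())
# keeper edges in x per y
ys=np.arange(-.02,.16,.01); lo=[];hi=[]
for yy in ys:
    m=k&(abs(y-yy)<.004)&(abs(z-(c[0]*yy+c[1]))<.004); lo.append(x[m].min()); hi.append(x[m].max())
print("lo",np.polyfit(ys,lo,1),"hi",np.polyfit(ys,hi,1))
# bar upper part
b=(x>.575)&(x<.602)&(y>-.23)&(y<-.07)&(z>.212)&(z<.26)
q=P[b]; f=np.polyfit(q[:,1],q[:,0],1)
g=abs(q[:,0]-np.polyval(f,q[:,1]))<.006; f=np.polyfit(q[g,1],q[g,0],1); print("bar x(y)",f,g.sum())
print(np.polyfit(q[g,1],q[g,2],1), [ (yy.round(2),np.percentile(q[g&(abs(q[:,1]-yy)<.01)][:,2],[10,50,90]).round(3)) for yy in np.arange(-.22,-.07,.02)])
# posts / highest objects
m=(y>-.26)&(y<-.05)&(x>.55)&(x<.75)&(z>.225); print([tuple(t.round(3)) for t in P[m][::6]])
# scene
S=np.load("pics/sceneP.npy"); x,y,z=S[...,0],S[...,1],S[...,2]
k=(x>.56)&(x<.625)&(y>-.035)&(y<.17)&(z>.228)&(z<.28)
q=S[k]; print(len(q),np.polyfit(q[:,1],q[:,2],1))
E
```

```text
keeper z=a*y+b [-0.07031667  0.2496709 ] 679 ymin/max -0.034291663012934785 0.16855900122406606
lo [-0.06808498  0.57595418] hi [-0.0644592   0.60648445]
bar x(y) [-0.06450306  0.57898994] 169
[-0.05832696  0.21417827] [(np.float64(-0.22), array([0.216, 0.227, 0.242])), (np.float64(-0.2), array([0.219, 0.226, 0.229])), (np.float64(-0.18), array([0.221, 0.225, 0.228])), (np.float64(-0.16), array([0.217, 0.224, 0.228])), (np.float64(-0.14), array([0.218, 0.222, 0.224])), (np.float64(-0.12), array([0.216, 0.22 , 0.224])), (np.float64(-0.1), array([0.213, 0.218, 0.223])), (np.float64(-0.08), array([0.217, 0.218, 0.235]))]
[(np.float64(0.642), np.float64(-0.152), np.float64(0.247)), (np.float64(0.639), np.float64(-0.149), np.float64(0.247)), (np.float64(0.64), np.float64(-0.148), np.float64(0.233)), (np.float64(0.609), np.float64(-0.07), np.float64(0.26)), (np.float64(0.607), np.float64(-0.076), np.float64(0.258)), (np.float64(0.601), np.float64(-0.07), np.float64(0.258)), (np.float64(0.597), np.float64(-0.076), np.float64(0.261)), (np.float64(0.597), np.float64(-0.224), np.float64(0.241)), (np.float64(0.596), np.float64(-0.198), np.float64(0.233)), (np.float64(0.597), np.float64(-0.221), np.float64(0.227)), (np.float64(0.588), np.float64(-0.073), np.float64(0.26)), (np.float64(0.594), np.float64(-0.187), np.float64(0.226)), (np.float64(0.594), np.float64(-0.211), np.float64(0.227)), (np.float64(0.59), np.float64(-0.227), np.float64(0.243)), (np.float64(0.591), np.float64(-0.157), np.float64(0.226)), (np.float64(0.59), np.float64(-0.19), np.float64(0.228)), (np.float64(0.59), np.float64(-0.208), np.float64(0.229)), (np.float64(0.588), np.float64(-0.156), np.float64(0.227)), (np.float64(0.587), np.float64(-0.186), np.float64(0.231)), (np.float64(0.577), np.float64(-0.076), np.float64(0.254))]
569 [-0.05915293  0.24959801]
```

```bash
python3 -m crank '0.6 -0.47 -0.75 0 0 0 85;0.6 -0.47 -0.75 0 0 0 85;0.6 -0.47 -0.75 0 0 0 85;0.6 -0.47 -0.65 0 0 0 85;0.6 -0.47 0 0 0 0 85;0.6 -0.47 0 0 0 0 85;0.6 -0.47 0 0 0 0 85;0.6 -0.47 0 0 0 0 85;0.6 -0.47 0 0 0 0 85;0.6 -0.47 0 0 0 0 85'
python3 -m crank '0 0 0 0 0 -1 85;0 0 0 0 0 -1 85;0 0 0 0 0 -1 85;0 0 0 0 0 -1 85;0 0 0 0 0 -1 85;0 0 0 0 0 -1 85;0 0 0 0 0 -1 85;0 0 0 0 0 -1 85;0 0 0 0 0 0 85;0 0 0 0 0 0 85'
python3 - <<'E'
from h import *
o=get_obs();p,d=camera("wrist"); print(o["clock"],o["position"],o["ee_rot"],o["joint_pos"],R.from_quat(o["ee_rot"]).as_matrix().round(3))
np.savez("pics/w1.npz",p=p,d=d,pos=o["position"],q=o["ee_rot"]); cv2.imwrite("pics/w1.png",p[:,:,::-1])
E
```

```text
clock: 1.1
position: [0.397, -0.2967, 0.4199]
ee_rot: [0.98, 0.201, -0.002, -0.004]
ft_force: [0.6, -0.8, 0.9]
grip_width: 0.992
clock: 2.1
position: [0.3991, -0.2903, 0.4171]
ee_rot: [0.707, 0.707, 0.0, -0.008]
ft_force: [0.5, 0.1, 0.2]
grip_width: 0.992
2.1 [ 0.39914063 -0.29031045  0.41711788] [ 7.07307134e-01  7.06865660e-01  6.37280897e-05 -7.58634880e-03] [ 0.84117833  0.02855625 -0.30840902  1.58197607  0.00474882  1.54706601
  0.53205188] [[ 0.001  1.    -0.011]
 [ 1.    -0.001  0.011]
 [ 0.011 -0.011 -1.   ]]
```

View pics/w1.png

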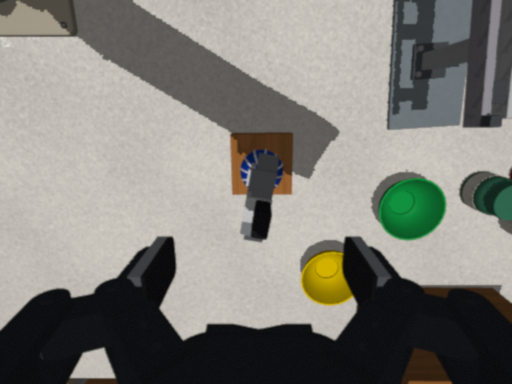

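```bash
python3 - <<'E'
from h import *
f=np.load("pics/w1.npz"); p,d=f["p"],f["d"]
o=dict(position=f["pos"],ee_rot=f["q"]); mp=pose("wrist",o)
cv2.imwrite("pics/w1z.png",cv2.resize(p[120:260,200:320],None,fx=4,fy=4,interpolation=cv2.INTER_CUBIC)[:,:,::-1])
v,u=np.mgrid[0:384,0:512]; P=pts(mp,u,v,d)
reg=(v>120)&(v<250)&(u>215)&(u<310)&(d>0)
hsv=cv2.cvtColor(p,cv2.COLOR_RGB2HSV)
def rep(n,m):
    q=P[m]; print(n,len(q),np.median(q,0).round(4),q.min(0).round(4),q.max(0).round(4))
rep("grip",reg&(P[...,2]>.262)&(P[...,2]<.285))
rep("black",reg&(hsv[...,2]<35)&(P[...,2]>.24))
c=reg&(P[...,2]>.19)&(P[...,2]<.24); rep("cover",c)
q=P[c]; f1=np.polyfit(q[:,1],q[:,0],1); print("cover axis x(y)",f1,"yaw dev deg",np.degrees(np.arctan(-f1[0])))
for yy in np.arange(-.36,-.25,.01):
    s=q[abs(q[:,1]-yy)<.005]; print(yy.round(3),len(s), s.mean(0).round(4) if len(s) else 0, s[:,0].min().round(4) if len(s) else 0,s[:,0].max().round(4) if len(s) else 0)
b=reg&(abs(P[...,2]-.03)<.006); rep("block",b)
cnt=np.argwhere((abs(P[...,2]-.03)<.008)&reg)[:,::-1].astype(np.float32)
w=ray_z(mp,cnt[:,0],cnt[:,1],.03)[:,:2].astype(np.float32); print(cv2.minAreaRect(w))
rep("table",(v>250)&(v<300)&(u>200)&(u<290)&(d>.3))
E
```

```text
grip 544 [ 0.4005 -0.3086  0.2736] [ 0.3922 -0.3233  0.2622] [ 0.4088 -0.2984  0.2756]
black 547 [ 0.4005 -0.3057  0.2735] [ 0.3932 -0.3216  0.2456] [ 0.4077 -0.2984  0.2756]
cover 1312 [ 0.4004 -0.2873  0.2225] [ 0.3794 -0.3603  0.1977] [ 0.4171 -0.263   0.2398]
cover axis x(y) [0.23693929 0.46914275] yaw dev deg -13.329803477126328
-0.36 19 [ 0.3927 -0.3569  0.2084] 0.3811 0.4005
-0.35 47 [ 0.3902 -0.3507  0.2158] 0.3824 0.4016
-0.34 82 [ 0.3848 -0.3397  0.2228] 0.3794 0.3895
-0.33 56 [ 0.3851 -0.3323  0.223 ] 0.3805 0.3906
-0.32 1 [ 0.3866 -0.3184  0.2398] 0.3866 0.3866
-0.31 4 [ 0.4087 -0.3053  0.2231] 0.4073 0.4101
-0.3 246 [ 0.3996 -0.2991  0.2246] 0.3867 0.412
-0.29 265 [ 0.4005 -0.2898  0.2229] 0.3879 0.4138
-0.28 288 [ 0.4024 -0.2797  0.2224] 0.389 0.4157
-0.27 280 [ 0.4055 -0.2705  0.2136] 0.3908 0.4171
-0.26 24 [ 0.4029 -0.2643  0.2074] 0.3984 0.4122
block 2164 [ 0.4016 -0.2887  0.029 ] [ 0.3501 -0.3615  0.026 ] [ 0.4505 -0.2616  0.0313]Traceback (most recent call last):
  File "<stdin>", line 18, in <module>
  File "h.py", line 16, in ray_z
    a=pts(mp,u,v,1.0); p=mp[2]; k=(z-p[2])/(a-p)[...,2]; return p+k[...,None]*(a-p)
  File "h.py", line 13, in pts
    c=np.stack([(u-m["cx"])/m["fx"]*d,-(v-m["cy"])/m["fy"]*d,-d],-1)
    raise ValueError('all input arrays must have the same shape')
ValueError: all input arrays must have the same shape
```

View pics/w1z.png

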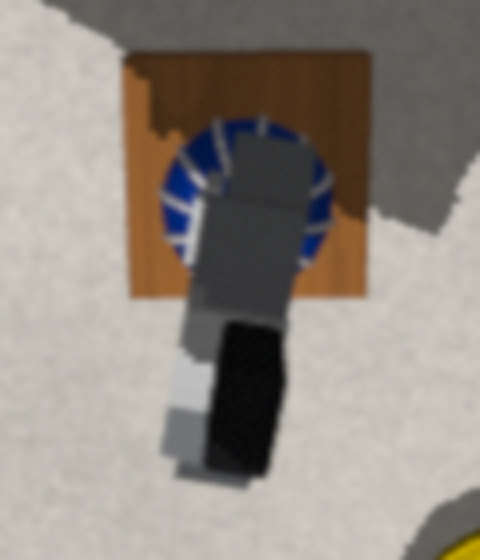

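```bash
python3 -m crank '-0.26 0.02 0 -0.08 -0.08 0.53 85;-0.26 0.02 0 0 0 0.53 85;0 0 0.35 0 0 0 85;0 0 0.35 0 0 0 85;0 0 0.35 0 0 0 85;0 0 0.35 0 0 0 85;0 0 0.3 0 0 0 85;0 0 0.2 0 0 0 85;0 0 0 0 0 0 85;0 0 0 0 0 0 85' 60
python3 - <<'E'
from h import *
o=get_obs(); M=R.from_quat(o["ee_rot"]).as_matrix(); print(o["position"].round(4),M.round(3),o["ft_force"])
e=np.array([.4005,-.3108,.319])-o["position"]; print("tool delta units",(M.T@e/.04).round(3), "yaw x",np.degrees(np.arctan2(M[1,0],M[0,0])))
E
```

```text
clock: 3.15
position: [0.3994, -0.3082, 0.3314]
ee_rot: [0.76, 0.649, -0.0, -0.002]
ft_force: [0.1, -0.6, 0.5]
grip_width: 0.991
[ 0.3994 -0.3082  0.3314] [[ 0.156  0.988 -0.003]
 [ 0.988 -0.156  0.002]
 [ 0.002 -0.004 -1.   ]] [ 0.12376697 -0.59848173  0.52418185]
tool delta units [-0.061  0.039  0.31 ] yaw x 81.00717845535945
```

```bash
python3 -m crank '-0.06 0.04 0.16 0 0 0 85;0 0 0.16 0 0 0 85;0 0 0 0 0 0 60;0 0 0 0 0 0 40;0 0 0 0 0 0 25;0 0 0 0 0 0 20;0 0 0 0 0 0 0;0 0 0 0 0 0 0;0 0 0 0 0 0 0;0 0 0 0 0 0 0' 60
python3 - <<'E'
from h import *
o=get_obs(); print(o["position"].round(4),o["ft_force"],o["torque"],o["grip_width"]*85.4)
p,d=camera("wrist"); cv2.imwrite("pics/w2.png",p[:,:,::-1])
E
```

```text
clock: 4.15
position: [0.4012, -0.3114, 0.3193]
ee_rot: [0.76, 0.649, -0.0, -0.001]
ft_force: [0.1, 0.0, -0.8]
grip_width: 0.151
[ 0.4012 -0.3114  0.3193] [ 0.14717583  0.03689279 -0.82810905] [-0.03447771 -0.02127205 -0.04739614] 12.893286368066205
```

View pics/w2.png

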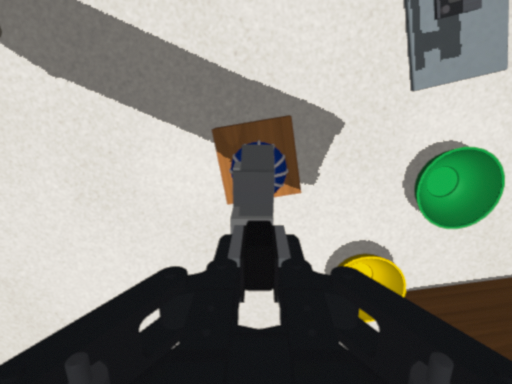

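```bash
python3 -m crank '0 0 -0.1 0 0 0 0;0 0 -0.2 0 0 0 0;0 0 -0.25 0 0 0 0;0 0 -0.25 0 0 0 0;0 0 -0.25 0 0 0 0;0 0 -0.25 0 0 0 0;0 0 -0.2 0 -0.12 -0.4 0;0 0 0 0 -0.13 -0.4 0;0 0 0 0 -0.13 -0.4 0;0 0 0 0 -0.12 -0.4 0' 60
python3 - <<'E'
from h import *
o=get_obs(); M=R.from_quat(o["ee_rot"]).as_matrix(); print(o["position"].round(4),M.round(3),o["ft_force"],o["torque"],o["grip_width"]*85.4)
E
```

```text
clock: 5.2
position: [0.4014, -0.3119, 0.3878]
ee_rot: [0.681, 0.732, -0.027, 0.024]
ft_force: [-0.6, -0.3, -2.4]
grip_width: 0.155
[ 0.4014 -0.3119  0.3878] [[-0.073  0.997 -0.002]
 [ 0.995  0.072 -0.072]
 [-0.072 -0.007 -0.997]] [-0.58153261 -0.27275687 -2.41995944] [ 0.14848111  0.02339307 -0.04162853] 13.258313769418706
```

```bash
python3 -m crank '0.2 0.15 -0.015 0 0 0 0;0.45 0.3 -0.03 0 0 0 0;0.5 0.33 -0.04 0 0 0 0;0.5 0.33 -0.04 0 0 0 0;0.5 0.33 -0.04 0 0 0 0;0.5 0.33 -0.04 0 0 0 0;0.5 0.33 -0.04 0 0 0 0;0.45 0.3 -0.03 0 0 0 0;0.25 0.2 -0.02 0 0 0 0;0.1 0.1 -0.01 0 0 0 0' 60
python3 - <<'E'
from h import *
o=get_obs(); M=R.from_quat(o["ee_rot"]).as_matrix(); print(o["position"].round(4),M.round(3),o["ft_force"],o["grip_width"]*85.4)
p,d=camera("wrist"); cv2.imwrite("pics/w3.png",p[:,:,::-1]); np.savez("pics/w3.npz",p=p,d=d,pos=o["position"],q=o["ee_rot"])
p,d=camera("scene"); cv2.imwrite("pics/s3.png",cv2.resize(p[110:290,150:360],None,fx=3.5,fy=3.3,interpolation=cv2.INTER_CUBIC)[:,:,::-1])
E
```

```text
clock: 6.2
position: [0.504, -0.1339, 0.3932]
ee_rot: [0.686, 0.727, -0.024, 0.023]
ft_force: [0.1, -1.3, -2.3]
grip_width: 0.153
[ 0.504  -0.1339  0.3932] [[-0.057  0.998  0.   ]
 [ 0.996  0.057 -0.067]
 [-0.067 -0.003 -0.998]] [ 0.10519613 -1.28111598 -2.28655944] 13.057615480435322
```

View pics/w3.png

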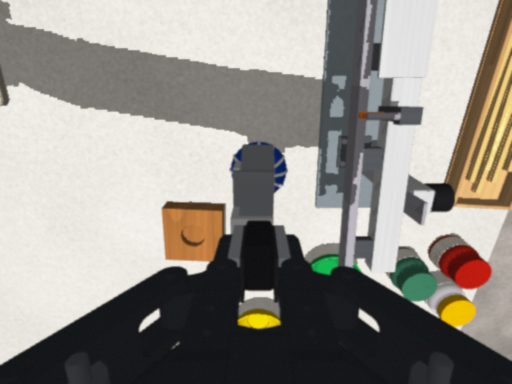

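View pics/s3.png

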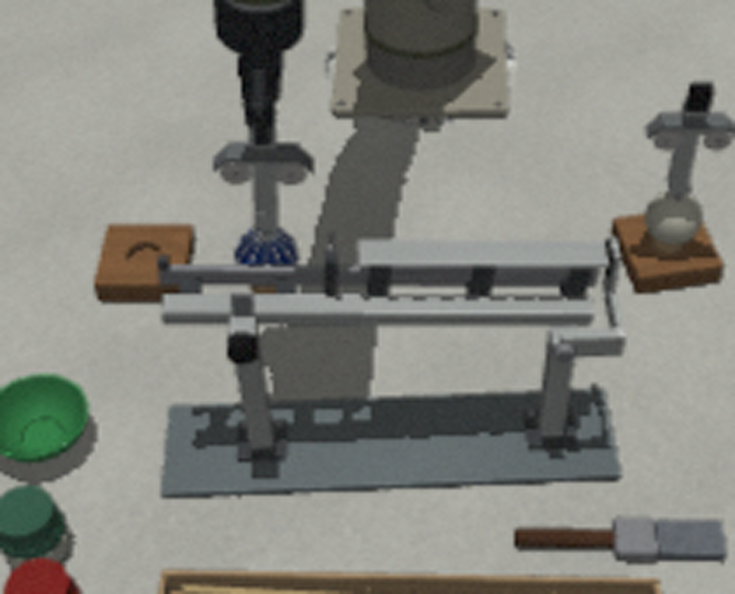

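```bash
python3 - <<'E'
from h import *
f=np.load("pics/w3.npz"); p,d=f["p"],f["d"]
mp=pose("wrist",dict(position=f["pos"],ee_rot=f["q"]))
v,u=np.mgrid[0:384,0:512]; P=pts(mp,u,v,d); x,y,z=P[...,0],P[...,1],P[...,2]
hsv=cv2.cvtColor(p,cv2.COLOR_RGB2HSV)
o=(hsv[...,0]>5)&(hsv[...,0]<22)&(hsv[...,1]>120)&(u>345)&(u<400)&(v>95)&(v<130)&(d>0)
q=P[o]; print("gate",len(q),np.median(q,0).round(4),q.min(0).round(4),q.max(0).round(4))
print("bracket", np.median(P[112:120,385:395].reshape(-1,3),0).round(4))
print("lug end", [P[r,c].round(4).tolist() for r,c in((243,350),(250,347),(262,345))])
# bar top: x within 8mm of est line, z within
bx=.579-.0657*y
m=(abs(x-bx)<.012)&(z>.19)&(z<.245)&(y<-.02)&(y>-.24)&(d>0)&(v<275)
print(m.sum())
for yy in np.arange(-.22,-.02,.02):
    s=P[m&(abs(y-yy)<.004)]
    if len(s): 
        t=np.percentile(s[:,2],85); k=s[s[:,2]>t-.004]; print(yy.round(2),len(s),"top z",t.round(4),"x range",k[:,0].min().round(4),k[:,0].max().round(4))
# keeper visible
m=(x>.565)&(x<.62)&(y>-.04)&(y<.15)&(z>.228)&(z<.27)&(d>0); 
if m.sum(): print("keeper",m.sum(),np.polyfit(y[m],z[m],1),y[m].max())
m=(x>.6)&(x<.635)&(y>-.24)&(y<.0)&(z>.19)&(z<.24); print("profile",m.sum(),np.polyfit(y[m],z[m],1))
cv2.imwrite("pics/w3z.png",cv2.resize(p[80:280,310:460],None,fx=3,fy=3,interpolation=cv2.INTER_CUBIC)[:,:,::-1])
E
```

```text
gate 57 [ 0.5772 -0.0753  0.2394] [ 0.5751 -0.0782  0.1946] [ 0.6096 -0.0729  0.254 ]
bracket [ 0.5908 -0.074   0.2575]
lug end [[0.5926, -0.1924, 0.2267], [0.5912, -0.2003, 0.2263], [0.5912, -0.2131, 0.227]]
4116
-0.22 53 top z 0.2265 x range 0.5905 0.599
-0.2 126 top z 0.2268 x range 0.5894 0.597
-0.18 125 top z 0.2252 x range 0.588 0.5964
-0.16 133 top z 0.224 x range 0.5866 0.5948
-0.14 144 top z 0.2223 x range 0.5853 0.5938
-0.12 174 top z 0.221 x range 0.5839 0.5921
-0.1 165 top z 0.2197 x range 0.5826 0.5911
-0.08 146 top z 0.2192 x range 0.5762 0.5891
-0.06 190 top z 0.2169 x range 0.5798 0.5883
-0.04 230 top z 0.2153 x range 0.5785 0.5865
keeper 3266 [-0.07016796  0.24922918] -0.0030206339851909167
profile 5805 [-0.06465305  0.20108138]
```

View pics/w3z.png

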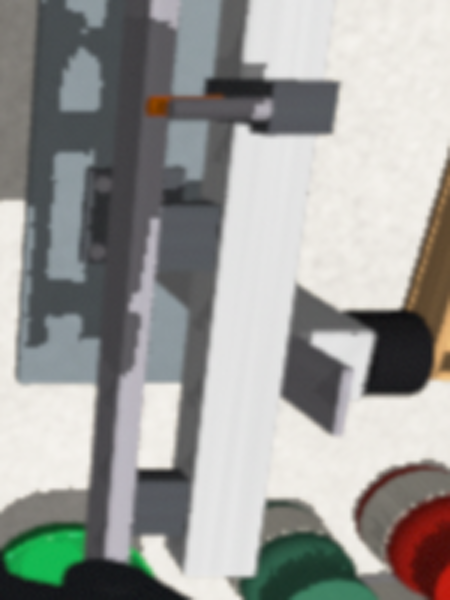

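```bash
python3 - <<'E'
from h import *
f=np.load("pics/w3.npz"); p,d=f["p"],f["d"]
mp=pose("wrist",dict(position=f["pos"],ee_rot=f["q"])); M=R.from_quat(f["q"]).as_matrix()
v,u=np.mgrid[0:384,0:512]; P=pts(mp,u,v,d); T=(P-f["pos"])@M
m=(u>215)&(u<300)&(v>135)&(v<222)&(d>0)&(T[...,2]>.07)&(T[...,2]<.125)
q=T[m]; print(m.sum(),q.min(0).round(4),q.max(0).round(4))
for xx in np.arange(.012,.05,.004):
    s=q[abs(q[:,0]-xx)<.002]
    if len(s): print(xx.round(3),len(s),"y",s[:,1].min().round(4),s[:,1].max().round(4),"z",np.median(s[:,2]).round(4))
E
```

```text
3031 [ 0.0053 -0.0151  0.0729] [0.0472 0.0105 0.1202]
0.012 545 y -0.0151 0.0099 z 0.0869
0.016 255 y -0.0147 0.0098 z 0.0963
0.02 249 y -0.0147 0.0098 z 0.0964
0.024 269 y -0.0151 0.0097 z 0.0964
0.028 272 y -0.0151 0.0105 z 0.0963
0.032 316 y -0.0149 0.0105 z 0.0965
0.036 304 y -0.0149 0.0097 z 0.0988
0.04 265 y -0.0099 0.0099 z 0.1036
0.044 243 y -0.01 0.0101 z 0.1086
0.048 77 y -0.0095 0.01 z 0.1121
```

```bash
python3 -m crank '-0.03 0 0.25 0 0 -0.06 0;-0.03 0 0.25 0 0 0 0;-0.03 0.1 0.05 0 0 0 0;-0.03 0.28 0 0 0 0 0;-0.03 0.3 0 0 0 0 0;-0.03 0.3 0 0 0 0 0;-0.03 0.3 0 0 0 0 0;-0.02 0.28 0 0 0 0 0;-0.02 0.2 0 0 0 0 0;0 0.1 0 0 0 0 0' 60
cat > st.py <<'E'
from h import *
o=get_obs(); M=R.from_quat(o["ee_rot"]).as_matrix()
w=o["position"]+M[:,2]*.1252; g=np.array([.5804-.0657*w[1],w[1]])
print("t",o["clock"],"tcp",o["position"].round(4),"x",M[:,0].round(4),"z",M[:,2].round(4)); print("F",o["ft_force"].round(2),"T",o["torque"].round(3),"jaw",round(o["grip_width"]*85.4,2))
print("w",w.round(4),"off bar x",round(w[0]-g[0],4),"standx",round((w[1]+.0247)/.998,4),"gap z",round(w[2]-(.2129-.0672*w[1]),4))
E
python3 st.py
```

```text
clock: 7.3
position: [0.5848, -0.1469, 0.3685]
ee_rot: [0.686, 0.727, -0.025, 0.023]
ft_force: [-0.3, 0.2, -2.4]
grip_width: 0.154
t 7.3 tcp [ 0.5848 -0.1469  0.3685] x [-0.0575  0.9961 -0.0676] z [-9.000e-04 -6.770e-02 -9.977e-01]
F [-0.32  0.17 -2.36] T [ 0.116  0.014 -0.025] jaw 13.19
w [ 0.5847 -0.1554  0.2436] off bar x -0.0059 standx -0.131 gap z 0.0202
```

```bash
python3 -m crank '0.07 0.06 0 0 0 -0.06 0;0.07 0.06 0 0 0 0 0;0.03 0.04 0 0 0 0 0;0 0 0.05 0 0 0 0;0 0 0.05 0 0 0 0;0 0 0.05 0 0 0 0;0 0 0.05 0 0 0 0;0 0 0.05 0 0 0 0;0 0 0.05 0 0 0 0;0 0 0 0 0 0 0' 60; python3 st.py
```

```text
clock: 8.3
position: [0.5909, -0.1401, 0.3551]
ee_rot: [0.683, 0.73, -0.025, 0.023]
ft_force: [0.0, 0.3, -2.8]
grip_width: 0.154
t 8.3 tcp [ 0.5909 -0.1401  0.3551] x [-0.0662  0.9955 -0.0679] z [-0.0012 -0.0681 -0.9977]
F [ 0.03  0.33 -2.79] T [ 0.132 -0.001 -0.013] jaw 13.13
w [ 0.5907 -0.1487  0.2301] off bar x 0.0005 standx -0.1242 gap z 0.0073
```

```bash
python3 -m crank '0 0 0.012 0 0 0 0;0 0 0.012 0 0 0 0;0 0 0.012 0 0 0 0;0 0 0.012 0 0 0 0;0 0 0.012 0 0 0 0;0 0 0.012 0 0 0 0;0 0 0.012 0 0 0 0;0 0 0.012 0 0 0 0;0 0 0 0 0 0 0;0 0 0 0 0 0 0' 60; python3 st.py
```

```text
clock: 9.3
position: [0.591, -0.1404, 0.3511]
ee_rot: [0.683, 0.73, -0.025, 0.023]
ft_force: [-0.0, -0.0, -2.3]
grip_width: 0.155
t 9.3 tcp [ 0.591  -0.1404  0.3511] x [-0.0661  0.9955 -0.068 ] z [-9.000e-04 -6.820e-02 -9.977e-01]
F [-0.03 -0.01 -2.33] T [ 0.162 -0.019 -0.014] jaw 13.24
w [ 0.5908 -0.149   0.2262] off bar x 0.0007 standx -0.1245 gap z 0.0033
```

```bash
python3 -m crank '0 0 0.01 0 0 0 0;0 0 0.01 0 0 0 0;0 0 0.01 0 0 0 0;0 0 0.01 0 0 0 0;0 0 0.01 0 0 0 0;0 0 0 0 0 0 0;0 0 0 0 0 0 0;0 0 0 0 0 0 0;0 0 0 0 0 0 0;0 0 0 0 0 0 0' 60; python3 st.py
python3 - <<'E'
from h import *
p,d=camera("scene"); cv2.imwrite("pics/s4.png",cv2.resize(p[150:250,190:300],None,fx=6,fy=5.5,interpolation=cv2.INTER_CUBIC)[:,:,::-1])
E
```

```text
clock: 10.3
position: [0.591, -0.1406, 0.349]
ee_rot: [0.683, 0.73, -0.025, 0.023]
ft_force: [-0.8, -0.3, -2.5]
grip_width: 0.15
t 10.3 tcp [ 0.591  -0.1406  0.349 ] x [-0.0661  0.9955 -0.068 ] z [-8.000e-04 -6.820e-02 -9.977e-01]
F [-0.85 -0.35 -2.5 ] T [ 0.155 -0.018 -0.024] jaw 12.85
w [ 0.5909 -0.1491  0.2241] off bar x 0.0007 standx -0.1246 gap z 0.0011
```

View pics/s4.png

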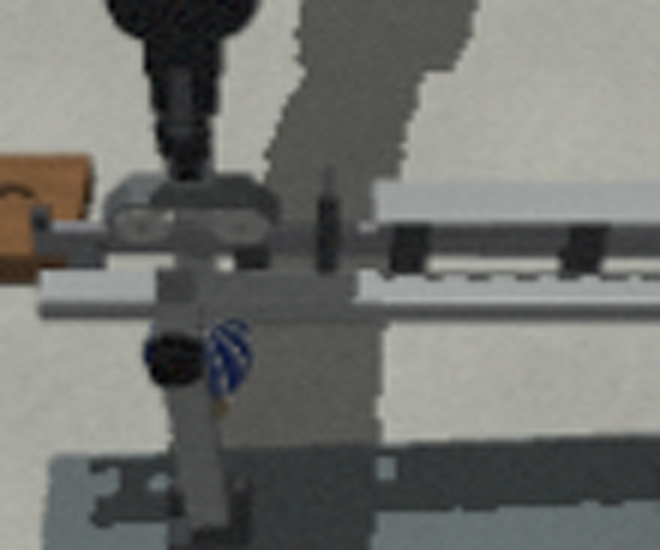

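```bash
python3 -m crank '0 0 0.01 0 0 0 0;0 0 0.01 0 0 0 0;0 0 0.01 0 0 0 0;0 0 0 0 0 0 0;0 0 0 0 0 0 0;0 0 0 0 0 0 0;0 0 0 0 0 0 0;0 0 0 0 0 0 0;0 0 0 0 0 0 0;0 0 0 0 0 0 0' 60; python3 st.py
```

```text
clock: 11.35
position: [0.591, -0.1407, 0.3487]
ee_rot: [0.683, 0.73, -0.025, 0.024]
ft_force: [-0.8, 0.7, -0.1]
grip_width: 0.154
t 11.35 tcp [ 0.591  -0.1407  0.3487] x [-0.066   0.9955 -0.0686] z [ 1.000e-04 -6.880e-02 -9.976e-01]
F [-0.82  0.71 -0.09] T [ 0.076  0.167 -0.025] jaw 13.19
w [ 0.591  -0.1493  0.2238] off bar x 0.0008 standx -0.1248 gap z 0.0009
```

```bash
python3 -m crank '0 -0.015 0 0 0 0 0;0 -0.015 0 0 0 0 0;0 0 0.01 0 0 0 0;0 0 0.01 0 0 0 0;0 0 0.01 0 0 0 0;0 0 0.01 0 0 0 0;0 0 0 0 0 0 0;0 0 0 0 0 0 0;0 0 0 0 0 0 0;0 0 0 0 0 0 0' 60; python3 st.py
```

```text
clock: 12.35
position: [0.5901, -0.1406, 0.3486]
ee_rot: [0.683, 0.73, -0.024, 0.025]
ft_force: [-1.3, 1.6, 3.2]
grip_width: 0.154
t 12.35 tcp [ 0.5901 -0.1406  0.3486] x [-0.0662  0.9954 -0.0693] z [ 0.0027 -0.0693 -0.9976]
F [-1.3  1.6  3.2] T [ 0.076  0.345 -0.029] jaw 13.11
w [ 0.5905 -0.1493  0.2237] off bar x 0.0003 standx -0.1248 gap z 0.0008
```

```bash
python3 -m crank '0 -0.02 -0.01 0 0 0 0;0 -0.02 -0.01 0 0 0 0;0 -0.015 0 0 0 0 0;0 0 0 0 0 0 0;0 0 0 0 0 0 0;0 0 0.005 0 0 0 0;0 0 0.005 0 0 0 0;0 0 0 0 0 0 0;0 0 0 0 0 0 0;0 0 0 0 0 0 0' 60; python3 st.py
```

```text
clock: 13.35
position: [0.5883, -0.1407, 0.3486]
ee_rot: [0.683, 0.73, -0.024, 0.025]
ft_force: [0.2, -0.3, 1.6]
grip_width: 0.152
t 13.35 tcp [ 0.5883 -0.1407  0.3486] x [-0.0664  0.9954 -0.0691] z [ 0.004  -0.069  -0.9976]
F [ 0.18 -0.33  1.61] T [ 0.11  -0.127  0.014] jaw 12.95
w [ 0.5888 -0.1493  0.2237] off bar x -0.0014 standx -0.1248 gap z 0.0008
```

```bash
python3 -m crank '0.05 0.01 0 0 0 0 0;0.05 0.01 0 0 0 0 0;0.06 0 0 0 0 0 0;0.06 0 0 0 0 0 0;0.06 0 0 0 0 0 0;0.06 0 0 0 0 0 0;0.06 0 0 0 0 0 0;0.05 0 0 0 0 0 0;0 0 0 0 0 0 0;0 0 0 0 0 0 0' 60; python3 st.py
```

```text
clock: 14.35
position: [0.5874, -0.1209, 0.3472]
ee_rot: [0.683, 0.73, -0.024, 0.025]
ft_force: [-0.1, 0.4, 1.8]
grip_width: 0.152
t 14.35 tcp [ 0.5874 -0.1209  0.3472] x [-0.0665  0.9954 -0.0693] z [ 0.0026 -0.0692 -0.9976]
F [-0.09  0.4   1.8 ] T [ 0.018  0.167 -0.112] jaw 12.98
w [ 0.5877 -0.1296  0.2223] off bar x -0.0012 standx -0.1051 gap z 0.0007
```

```bash
python3 -m crank '0.06 0 0 0 0 0 0;0.08 0 0 0 0 0 0;0.08 0 0 0 0 0 0;0.08 0 0 0 0 0 0;0.08 0 0 0 0 0 0;0.08 0 0 0 0 0 0;0.08 0 0 0 0 0 0;0.06 0 0 0 0 0 0;0 0 0 0 0 0 0;0 0 0 0 0 0 0' 60; python3 st.py
```

```text
clock: 15.35
position: [0.5858, -0.0969, 0.3455]
ee_rot: [0.684, 0.729, -0.025, 0.026]
ft_force: [0.0, -2.3, 1.4]
grip_width: 0.152
t 15.35 tcp [ 0.5858 -0.0969  0.3455] x [-0.0643  0.9953 -0.0719] z [ 0.0035 -0.0718 -0.9974]
F [ 0.01 -2.3   1.43] T [-0.488 -0.118 -0.048] jaw 13.02
w [ 0.5863 -0.1059  0.2206] off bar x -0.0011 standx -0.0814 gap z 0.0006
```

```bash
python3 -m crank '0.08 0 0 0 0 0 0;0.08 0 0 0 0 0 0;0.09 0 0 0 0 0 0;0.09 0 -0.002 0 0 0 0;0.09 0 0 0 0 0 0;0.09 0 -0.002 0 0 0 0;0.09 0 0 0 0 0 0;0.08 0 -0.002 0 0 0 0;0 0 0 0 0 0 0;0 0 0 0 0 0 0' 60; python3 st.py
```

```text
clock: 16.35
position: [0.584, -0.0664, 0.3433]
ee_rot: [0.683, 0.729, -0.025, 0.026]
ft_force: [0.9, -2.0, 1.4]
grip_width: 0.153
t 16.35 tcp [ 0.584  -0.0664  0.3433] x [-0.0649  0.9954 -0.0712] z [ 0.0035 -0.0711 -0.9975]
F [ 0.9  -1.95  1.4 ] T [-0.316 -0.229 -0.03 ] jaw 13.09
w [ 0.5844 -0.0753  0.2184] off bar x -0.0009 standx -0.0507 gap z 0.0004
```

```bash
python3 -m crank '0.08 0.01 0 0 0 0 0;0.09 0 -0.002 0 0 0 0;0.09 0 0 0 0 0 0;0.09 0 -0.002 0 0 0 0;0.09 0 0 0 0 0 0;0.09 0 -0.002 0 0 0 0;0.09 0 0 0 0 0 0;0.09 0 -0.002 0 0 0 0;0 0 0 0 0 0 0;0 0 0 0 0 0 0' 60; python3 st.py
python3 - <<'E'
from h import *
p,d=camera("wrist"); cv2.imwrite("pics/w5.png",p[:,:,::-1])
E
```

```text
clock: 17.35
position: [0.5823, -0.0353, 0.341]
ee_rot: [0.683, 0.729, -0.025, 0.025]
ft_force: [1.6, -1.1, 0.4]
grip_width: 0.152
t 17.35 tcp [ 0.5823 -0.0353  0.341 ] x [-0.0651  0.9954 -0.0707] z [ 0.0029 -0.0706 -0.9975]
F [ 1.63 -1.12  0.45] T [-0.223 -0.215 -0.022] jaw 13.02
w [ 0.5827 -0.0441  0.2162] off bar x -0.0006 standx -0.0195 gap z 0.0003
```

View pics/w5.png

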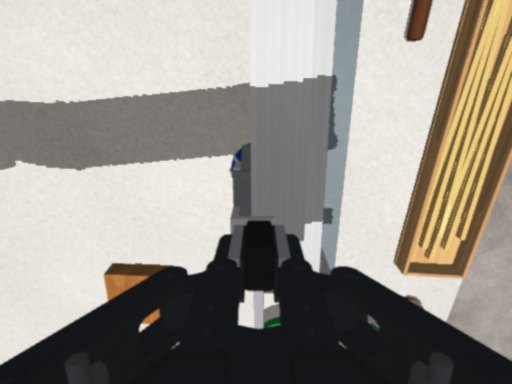

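```bash
python3 -m crank '0.08 0.01 0 0 0 0 0;0.1 0.01 0 0 0 0 0;0.1 0 0 0 0 0 0;0.1 0 0 0 0 0 0;0.1 0 0 0 0 0 0;0.1 0 0 0 0 0 0;0.1 0 0 0 0 0 0;0.08 0 0 0 0 0 0;0 0 0 0 0 0 0;0 0 0 0 0 0 0' 60; python3 st.py
python3 - <<'E'
from h import *
p,d=camera("scene"); cv2.imwrite("pics/s6.png",cv2.resize(p[150:250,190:330],None,fx=5.5,fy=5.5,interpolation=cv2.INTER_CUBIC)[:,:,::-1])
E
```

```text
clock: 18.4
position: [0.5805, -0.0008, 0.3386]
ee_rot: [0.683, 0.73, -0.025, 0.024]
ft_force: [-0.2, 0.5, 0.6]
grip_width: 0.155
t 18.4 tcp [ 0.5805 -0.0008  0.3386] x [-0.0668  0.9954 -0.0692] z [ 0.0017 -0.0693 -0.9976]
F [-0.18  0.46  0.55] T [ 0.024  0.014 -0.063] jaw 13.24
w [ 0.5807 -0.0095  0.2137] off bar x -0.0003 standx 0.0152 gap z 0.0002
```

View pics/s6.png

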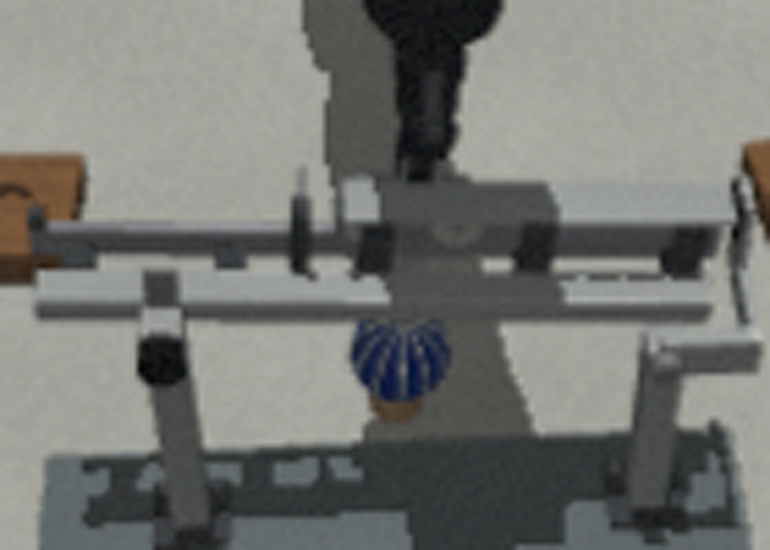

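```bash
python3 -m crank '0.06 0 0 0 0 0 0;0.08 0 0 0 0 0 0;0.08 0 0 0 0 0 0;0.06 0 0 0 0 0 0;0 0 0 0 0 0 0;0 0 0 0 0 0 0;0 0 0 0 0 0 0;0 0 0 0 0 0 0;0 0 0 0 0 0 0;0 0 0 0 0 0 0' 60; python3 st.py
python3 - <<'E'
from h import *
o=get_obs();p,d=camera("scene"); cv2.imwrite("pics/s7.png",cv2.resize(p[150:250,190:330],None,fx=5.5,fy=5.5,interpolation=cv2.INTER_CUBIC)[:,:,::-1])
p,d=camera("top"); cv2.imwrite("pics/t7.png",cv2.resize(p[125:205,185:345],None,fx=5,fy=5,interpolation=cv2.INTER_CUBIC)[:,:,::-1])
E
```

```text
clock: 19.45
position: [0.5798, 0.0108, 0.3378]
ee_rot: [0.683, 0.73, -0.025, 0.024]
ft_force: [-0.4, 0.8, -0.1]
grip_width: 0.154
t 19.45 tcp [0.5798 0.0108 0.3378] x [-0.0661  0.9954 -0.0691] z [ 0.0017 -0.0692 -0.9976]
F [-0.38  0.82 -0.06] T [ 0.077  0.014 -0.031] jaw 13.15
w [0.58   0.0021 0.2129] off bar x -0.0003 standx 0.0269 gap z 0.0001
```

View pics/t7.png

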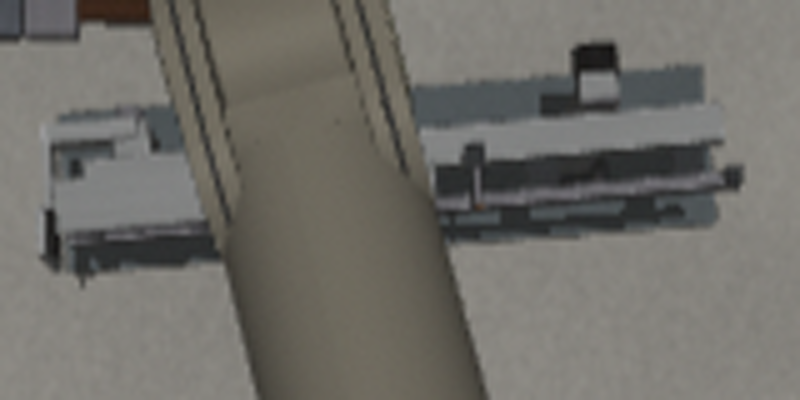

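View pics/s7.png

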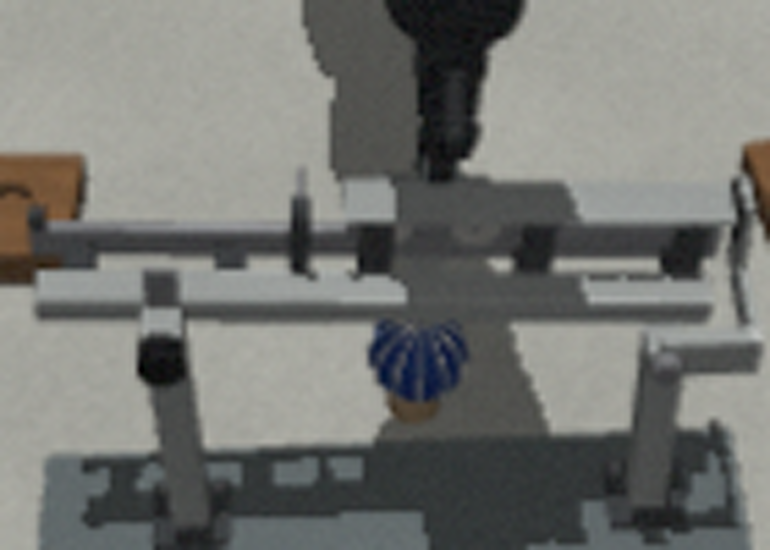

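```bash
python3 -m crank '0 0 0 0 0 0 85;0 0 0 0 0 0 85;0 0 0 0 0 0 85;0 0 0 0 0 0 85;0 0 0 0 0 0 85;0 0 0 0 0 0 85;0 0 0 0 0 0 85;0 0 0 0 0 0 85;0 0 0 0 0 0 85;0 0 0 0 0 0 85'; python3 st.py
python3 - <<'E'
from h import *
o=get_obs();p,d=camera("scene"); cv2.imwrite("pics/s8.png",cv2.resize(p[150:250,190:330],None,fx=5.5,fy=5.5,interpolation=cv2.INTER_CUBIC)[:,:,::-1])
E
```

```text
clock: 20.55
position: [0.5797, 0.0105, 0.3377]
ee_rot: [0.683, 0.73, -0.025, 0.024]
ft_force: [0.2, -0.3, 0.6]
grip_width: 0.995
t 20.55 tcp [0.5797 0.0105 0.3377] x [-0.0658  0.9954 -0.0694] z [ 0.0015 -0.0695 -0.9976]
F [ 0.15 -0.32  0.57] T [0.044 0.004 0.009] jaw 85.01
w [0.5799 0.0018 0.2128] off bar x -0.0004 standx 0.0266 gap z -0.0
```

View pics/s8.png

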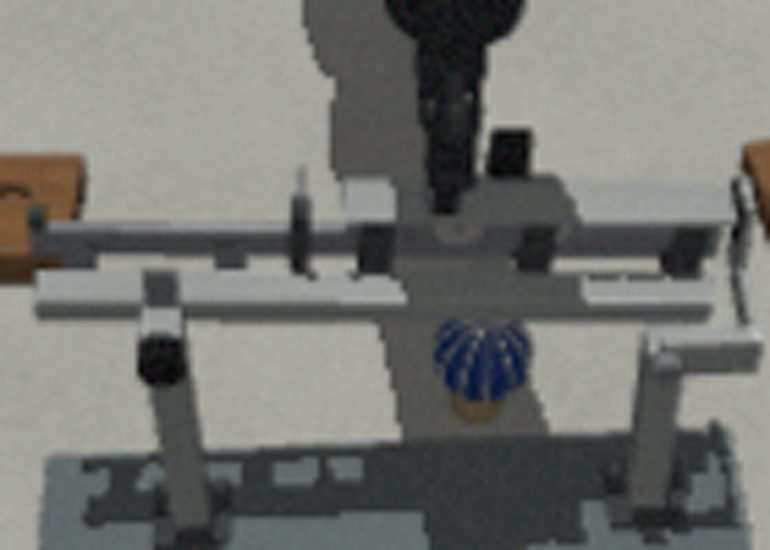

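```bash
python3 -m crank '0 0 -0.1 0 0 0 85;0 0 -0.2 0 0 0 85;0 0 -0.3 0 0 0 85;0 0 -0.3 0 0 0 85;0 0 -0.3 0 0 0 85;0 0 -0.3 0 0 0 85;-0.3 -0.4 -0.2 0 0 0 85;-0.5 -0.6 0 0 0 0 85;-0.5 -0.6 0 0 0 0 85;-0.5 -0.6 0 0 0 0 85'
python3 -m crank '-0.5 -0.6 0 0 0 0 85;-0.5 -0.6 0 0 0 0 85;-0.5 -0.6 0 0 0 0 85;-0.3 -0.3 0 0 0 0 85;0 0 0 0 0 0 85;0 0 0 0 0 0 85;0 0 0 0 0 0 85;0 0 0 0 0 0 85;0 0 0 0 0 0 85;0 0 0 0 0 0 85'
python3 - <<'E'
from h import *
p,d=camera("scene"); cv2.imwrite("pics/s9.png",cv2.resize(p[110:280,150:370],None,fx=3.5,fy=3.5,interpolation=cv2.INTER_CUBIC)[:,:,::-1])
p,d=camera("top"); np.savez("pics/t9.npz",p=p,d=d); cv2.imwrite("pics/t9.png",cv2.resize(p[120:245,185:385],None,fx=4,fy=4,interpolation=cv2.INTER_CUBIC)[:,:,::-1])
E
```

```text
clock: 21.6
position: [0.4963, -0.0596, 0.4204]
ee_rot: [0.68, 0.732, -0.022, 0.025]
ft_force: [-0.7, -0.2, -0.1]
grip_width: 0.999
clock: 22.6
position: [0.4144, -0.1389, 0.432]
ee_rot: [0.68, 0.733, -0.021, 0.028]
ft_force: [0.9, -0.2, 1.2]
grip_width: 0.996
```

View pics/s9.png

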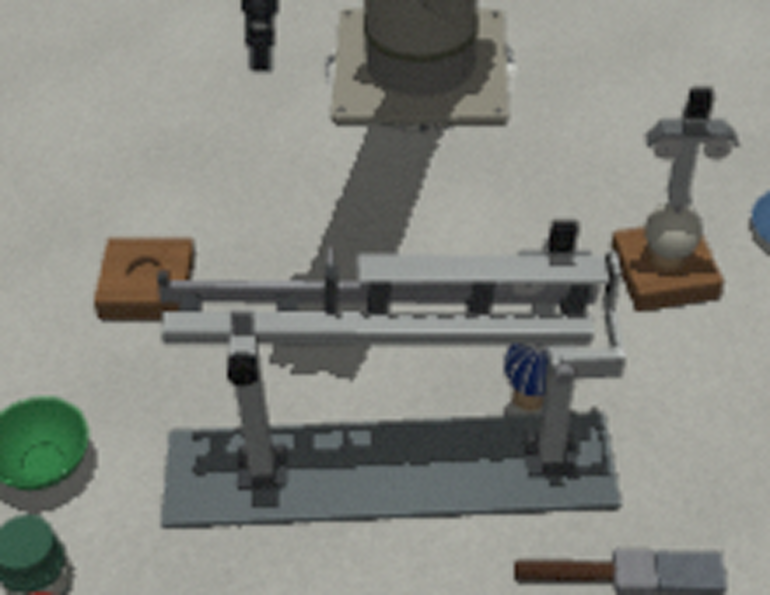

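View pics/t9.png

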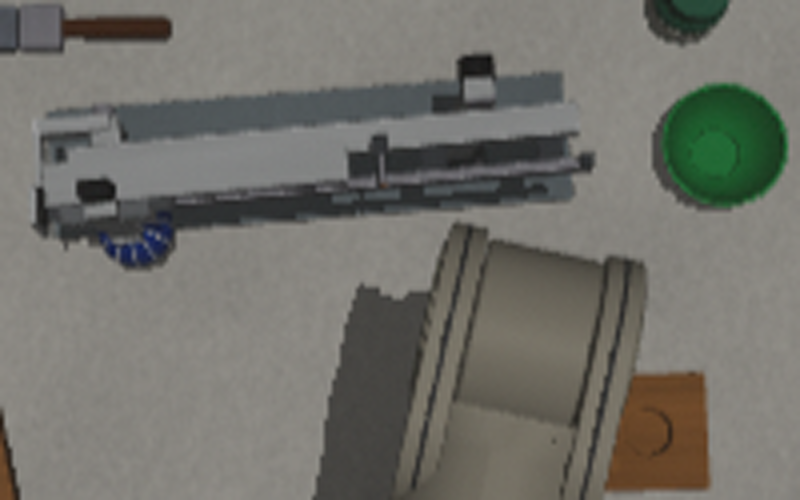

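```bash
cat > gm.py <<'E'
from h import *
p,d=camera("top"); mp=pose("top"); v,u=np.mgrid[0:384,0:512]; P=pts(mp,u,v,d)
m=(P[...,2]>.262)&(P[...,2]<.31)&(P[...,0]>.52)&(P[...,0]<.66)&(P[...,1]>0)&(P[...,1]<.22)
q=P[m]; print(get_obs()["clock"],m.sum(),q.mean(0).round(4)); w=q.mean(0)[1]; print("grip stand x",(w+.0247)/.998)
b=(p[...,2].astype(int)-p[...,0]>40)&(u>185)&(u<240)&(v>165)&(v<200); print("blue px",u[b].mean(),v[b].mean())
E
python3 gm.py
python3 -m crank '0 0 0 0 0 0 85;0 0 0 0 0 0 85;0 0 0 0 0 0 85;0 0 0 0 0 0 85;0 0 0 0 0 0 85;0 0 0 0 0 0 85;0 0 0 0 0 0 85;0 0 0 0 0 0 85;0 0 0 0 0 0 85;0 0 0 0 0 0 85'
python3 gm.py
```

```text
22.75 53 [0.5668 0.1389 0.28  ]
grip stand x 0.16396142362706462
blue px 219.58536585365854 181.09756097560975
clock: 23.75
position: [0.4141, -0.1393, 0.432]
ee_rot: [0.68, 0.732, -0.021, 0.028]
ft_force: [-0.6, -0.6, 0.0]
grip_width: 0.998
23.8 51 [0.5668 0.1393 0.281 ]
grip stand x 0.1643113158454866
blue px 219.76190476190476 181.0952380952381
```

```bash
python3 -c "
from workcell import *
print(hand_in())"
```

```text
the job is handed in; nothing more can be done
None
```

The blue pearl is through the gate and has rolled by itself to the stop. I handed the job in at about 23.8 s of the 67 s allowed.

- **Lift:** I gripped the hanger by its black grip, 13 mm between the jaws, and lifted it straight out of its block. I carried it nose downhill, pitched to the slope seen in the images (about 0.07 rad).
- **Set-down:** It touched the rail at stand x ≈ -0.125, with the bar's top about 224 mm up. The hardest reading on the rail was about 6 N. I shifted it about 2 mm sideways to centre the grooves on the bar.
- **Gate:** Pushing through read at most about 2.3 N. The push resistance was gone by the time the wheel line point was 65 mm past the gate. I went on to 77 mm, saw the flap shut in the top and scene pictures, and opened the jaws.
- **Last checks:** Two top-camera readings 1 s apart put the grip at stand x = 0.164 both times. The expected rest is about 0.162, before a few mm of lean from the slope, so it is standing still at the stop. The gate looked shut, the arm was well clear with a wrist force near zero, and I saw nothing else moved.

Forces were only read at the end of each one-second move, so short peaks in between were not seen. Nothing touched the ball in any picture I looked at.

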